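# Prop open the terminal case

## Task

On the wiring bench, open the blue terminal case: lift its lid by the red handle all the way up to its stop, where it stays by itself. Then take the red grip of the prop rod on the case's side and swing the rod up until its tip sits fully home in the yellow holding hole on the edge of the lid, and let go. Leave the grey case shut.

Things in the scene. Friction and masses are not known exactly. Their poses are not given: they have to be found in the camera images.
- case: Blue case fixed to the bench, 200 (x) by 160 (y) by 85 mm high. Origin: centre of its underside; x points from its front (handle side, towards the robot) to its back (hinge side), y to its left side, where the prop rod is, z up. The lid's hinge axis runs along y at x = +100, z = +86 mm. The prop rod's pivot axis runs along y at x = -75, z = +55 mm, on a lug on the left wall. It stands to the left or to the right of the middle of the bench, turned by up to 0.35 rad.
- lid (a joint): Angle of the blue lid (8 mm thick): 0 shut, grows as the front edge rises, stop at 0.92 rad = fully open. The hinge is stiff (about 0.65 N m of friction) so the lid stays where it is left; lifting takes about 4 N at the handle.
- lid_handle (a point): Middle of the red handle bar of the blue lid: a round bar 12 mm thick, 80 mm long along the case's y, held by two legs 45 mm out in front of the lid's front edge, 90 mm above the bench when shut. It moves with the lid at 245 mm from the hinge axis. It can be pinched from above across the bar (front and back), and turns between the fingers as the lid swings.
- prop (a joint): Angle of the prop rod: 0 lying level along the case's left side, pointing to the back; grows as its end rises; stop at 0.72 rad, where the rod end is home in the holding hole (0.69 centres it when the lid stands at 0.88 rad). Light friction (0.16 N m) keeps it where it is left; it starts between 0 and 0.25.
- prop_grip (a point): Middle of the red sleeve, 16 mm thick and 52 mm long along the case's y, at the rod's end, 155 mm from the rod's pivot axis and 155 mm to the left of the case's middle. It can be pinched from above across the sleeve (front and back), and turns between the fingers as the rod swings.
- prop_tip (a point): Tip of the prop rod: a point 8 mm short of the inner end of the 12 mm steel cross bar at the rod's end; it lies 61 mm towards the case's middle from prop_grip on the same line.
- lid_hole (a point): Centre of the holding hole: a yellow steel fork (the hole is its inside) on the left edge of the blue lid, 28 mm high inside and 25 mm wide along y, 88 mm from the hinge axis. It is open towards the hinge and closed towards the handle, so with the lid fully open the rising rod end runs into it from the hinge side. The play in the hole is such that a lid pushed back down would come to rest on the rod at about 0.79 rad.
- greylid (a joint): Angle of the lid of the grey case with a black handle (180 by 150 by 70 mm, no prop rod): 0 shut. To be left shut.

How it is judged:
By the outcome, as a careful person would: the job done as asked, in the order asked, and still so for the second after the job is handed in, with the robot touching nothing.
It also fails if it takes over 58 s, if anything falls off the work surface, if the arm or the gripper's body presses on something with over 40 N, if the wrist force passes 120 N, or if a joint passes its speed limit or range.

## Robot

A 6-joint arm with a two-finger parallel gripper is mounted at the origin on the work surface. World frame = base frame: x ahead of the robot, y to its left, z up, the work surface at z = 0. Lengths are in m, angles in rad, forces in N, time in s.
With the tool pointing down it reaches from about 0.35 to 0.975 m from the base axis. Payload 4.9 kg.
Tool frame: the origin (TCP) lies on the centre line of the jaws, within the pads' length; the fingertips stand 14 mm ahead of it and the grasp point (between the pads) lies 5 mm behind it; z points along the fingers, y is the line along which they close (so a half turn about z gives the same grasp; the last joint's range is limited). The gripper opens to 85 mm and grips with 20 to 120 N. Pads are 22 mm wide; open, the fingers measure 114 mm over their backs; the gripper's body (76 mm by 85 mm) begins 54 mm behind the grasp point. The pads swing forward as they close: fully open they stand 13 mm farther back than shut.
Start: joints at [1.217, 0.053, 1.613, -0, 1.476, -0.119], TCP at [0.145, 0.608, 0.245] pointing down, gripper open.
Joint ranges: [-3.01, 3.01], [-1.01, 2.22], [0.06, 2.58], [-1.02, 4.17], [0.09, 2.62], [-3.14, 3.14]. Speed limits (rad/s): [2.57, 2.57, 3.14, 3.14, 3.14, 3.14].

## Interface

Orientations are given as a unit quaternion [w, x, y, z].
In Python, from plant import * gives the robot as it stands.
- The arm moves only by the tool send_rows, never from a script. Its argument "steps" is a list of rows, each an object with "translation": the shift along the tool's x, y, z in cm, a list of three; "delta_rot": the turn, a rotation vector about the tool's x, y, z in rad, a list of three; "jaw": the finger opening in cm, from 0 to 8.54. In form: [{"translation": [dx, dy, dz], "delta_rot": [rx, ry, rz], "jaw": jaw}, ...]. A call has exactly 8 rows; each row is the pose to reach, as a shift and turn from the pose commanded when the call began, along the tool's axes at that moment; what a row does not reach only later rows make up. A row lasts 1/10 s, in which the tool goes at most 50 mm and 8.59 degrees, less where a joint would pass 70% of its speed; a pose out of reach is approached as far as the arm can. A call with a gripper value outside its range is refused whole. The fingers move at their own pace and stop on an object; the grip force is fixed at half the most. Time passes only in rows, so rows that repeat a pose let the fingers close, or fill a call up. It gives the time, the measured TCP pose, the force, the opening and the grip force at its end, in the units of the state.
- state(): the state, without advancing time (a new reading comes with each control period).
- grab_frame(name): name is "side" or "top"; returns a dict with "pixels" (420x560x3 uint8, blue, green, red), "range_z" (420x560 float32, m along the optical axis (not along the pixel's ray), 0 where there is no reading), "fx", "fy", "cx", "cy" (pixels), "rvec" (rotation vector, rad) and "tvec" (3), from world to camera coordinates, as OpenCV has them. Camera axes: x right, y down, z forward; pixel columns grow to the right and rows downward; lengths in m; the calibration is good to about 2 mm. A picture is of the moment at which its call begins.
- job_done(): hands the job in; it is judged then, once.
The state is a dict: "time": time; "joint_pos": joint angles; "joint_vel": joint speeds; "joint_efforts": joint torques, N m; "tool_pos": TCP position; "tool_rot": TCP orientation; "contact_force": force on the tool from outside, world axes, zero at the start; "ft_torque": the same for the moment, N m; "gripper_width": opening from 0.0 (shut) to 1.0 (fully open); "grasp_force": force on a finger pad.
Only numpy, scipy, OpenCV 4.12 (cv2) and the standard library are available. Lean on these libraries where they do the work, as an engineer would, in place of code of your own. Each camera call takes 0.05 s, during which the arm holds its last target. There are 200 camera calls.

## Working session

There is one attempt and no reset: what is moved stays moved. The work goes in short steps, Python scripts to look and compute and a tool call to move; the robot and the scene stay as the last step left them, time stands still between calls to the robot, and variables do not carry over. Pictures are saved under pics/ and viewed, at most 10 in all, crops included, and the job is handed in when it is done.

Besides the shell and the picture viewer there is one more tool, called by a JSON object that holds its "op" and its "data", one argument or row to a line. send_rows: Moves the arm, as the interface text tells. Its arguments: {"type":"object","properties":{"steps":{"type":"array","items":{"type":"object","properties":{"translation":{"type":"array","items":{"type":"number"}},"delta_rot":{"type":"array","items":{"type":"number"}},"jaw":{"type":"number"}}}}},"required":["steps"]}

```bash
ls; mkdir -p pics; cat > h.py <<'E'
from plant import *
import numpy as np, cv2
from scipy.spatial.transform import Rotation as R
def cloud(f):
    z=f["range_z"]; v,u=np.mgrid[0:z.shape[0],0:z.shape[1]]
    p=np.stack([(u-f["cx"])/f["fx"]*z,(v-f["cy"])/f["fy"]*z,z],-1)
    M=cv2.Rodrigues(np.array(f["rvec"],float))[0]
    w=(p-np.array(f["tvec"]).reshape(3))@M
    w[z==0]=np.nan
    return w
E
python3 - <<'E'
from h import *
s=state();print(s)
for n in("top","side"):
    f=grab_frame(n);cv2.imwrite(f"pics/{n}0.png",f["pixels"]);np.savez(f"{n}0.npz",**f)
    w=cloud(f);h=cv2.cvtColor(f["pixels"],cv2.COLOR_BGR2HSV)
    for c,m in dict(red=((h[...,0]<8)|(h[...,0]>172))&(h[...,1]>130)&(h[...,2]>60),blue=(abs(h[...,0].astype(int)-112)<14)&(h[...,1]>110)&(h[...,2]>50),yel=(abs(h[...,0].astype(int)-27)<7)&(h[...,1]>130)&(h[...,2]>90)).items():
        k,l,st,ce=cv2.connectedComponentsWithStats(m.astype(np.uint8))
        for i in range(1,k):
            if st[i,4]>15: print(n,c,st[i],np.nanmedian(w[l==i],0).round(4),np.nanmin(w[l==i],0).round(3),np.nanmax(w[l==i],0).round(3))
E
```

```text
pics
{'time': 0.0, 'joint_pos': array([ 1.21701167e+00,  5.33841971e-02,  1.61429021e+00,  2.41588812e-05,
        1.47598263e+00, -1.19014892e-01]), 'joint_vel': array([-1.51295307e-03, -5.86489415e-04, -1.95130719e-04,  8.69117271e-05,
       -6.14441595e-04, -2.17741695e-04]), 'joint_efforts': array([ 1.17150153e-04, -3.93675900e+01, -3.70179999e+01, -3.60272554e-05,
        7.06032763e-03, -5.71682392e-06]), 'tool_pos': array([0.14518437, 0.60729948, 0.24404829]), 'tool_rot': array([-2.53432606e-04,  1.17116573e-01,  9.93117638e-01, -1.00066586e-03]), 'contact_force': array([-0.12736909, -0.21108242,  0.47683556]), 'ft_torque': array([-0.00312708,  0.00949404,  0.02975064]), 'grasp_force': 0.0, 'gripper_width': 0.9986436862408473}
top red [81 79 14 15 38] [0.8627 0.436  0.1444] [0.859 0.434 0.105] [0.869 0.441 0.162]
top red [149 187  19  10  98] [0.6077 0.2731 0.0649] [0.595 0.25  0.06 ] [0.619 0.296 0.07 ]
top red [219 226  40  33 297] [0.4544 0.0548 0.0954] [0.43  0.015 0.038] [0.508 0.111 0.1  ]
top red [ 517  276   32   46 1180] [ 0.318  -0.661   0.0687] [ 0.265 -0.737  0.00
[... 2927 characters left out ...]
67]
side blue [328 160  21  16 194] [0.7954 0.2274 0.0697] [0.768 0.202 0.052] [0.83  0.264 0.09 ]
side blue [ 233  167   89   67 4222] [0.582  0.0461 0.084 ] [ 0.469 -0.007  0.002] [0.702 0.204 0.101]
side blue [366 209  26  23 330] [ 0.8042 -0.0923  0.0703] [ 0.779 -0.12   0.05 ] [ 0.84  -0.059  0.091]
side blue [328 402  40  18 448] [ 0.5851 -0.5496  0.0482] [ 0.562 -0.563  0.008] [ 0.614 -0.514  0.051]
side yel [211 163  25   9 139] [0.4454 0.4102 0.02  ] [0.404 0.382 0.009] [0.485 0.444 0.029]
side yel [257 165  15   5  43] [0.5625 0.1946 0.1055] [0.543 0.178 0.017] [0.584 0.386 0.107]
side yel [316 335  24  25 483] [ 0.5815 -0.4622  0.0859] [ 0.564 -0.477  0.072] [ 0.602 -0.439  0.089]
```

View pics/top0.png

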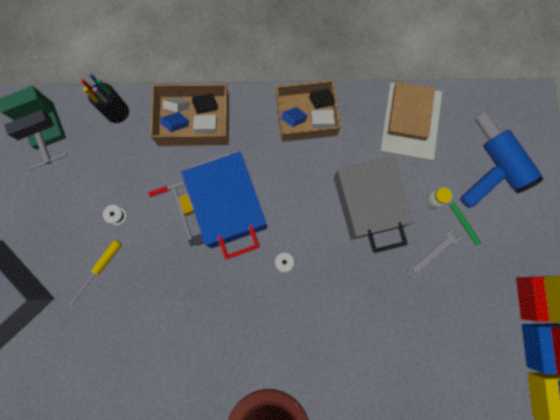

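View pics/side0.png

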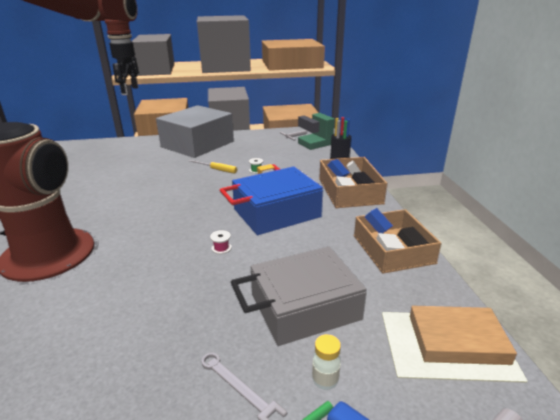

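```bash
python3 - <<'E'
from h import *
f=dict(np.load("top0.npz"));w=cloud(f);h=cv2.cvtColor(f["pixels"],cv2.COLOR_BGR2HSV)
x,y,z=w[...,0],w[...,1],w[...,2]
with np.errstate(invalid='ignore'):
    m=(abs(h[...,0].astype(int)-112)<14)&(h[...,1]>90)&(z>.087)&(z<.104)&(x>.44)&(x<.76)&(y>-.03)&(y<.25)
    rm=((h[...,0]<8)|(h[...,0]>172))&(h[...,1]>130)
    a=rm&(x>.4)&(x<.52)&(y>0)&(y<.12)&(z>.08)
    b=rm&(x>.58)&(x<.63)&(y>.24)&(y<.3)
r=cv2.minAreaRect(w[m][:,:2].astype(np.float32)*1000);print("lid",r,np.median(w[m][:,2]))
for q,n in((a,"handle"),(b,"grip")):
    P=w[q];c=P[:,:2].mean(0);d=np.linalg.svd(P[:,:2]-c)[2][0];t=(P[:,:2]-c)@d
    print(n,P.mean(0),np.arctan2(d[1],d[0]),t.min(),t.max(),np.percentile(P[:,2],[5,50,95]), c+d*(t.min()+t.max())/2)
E
```

```text
lid ((583.3843994140625, 103.29470825195312), (201.31629943847656, 159.57008361816406), 18.54318618774414) 0.09529008096342267
handle [0.45848034 0.0600944  0.09541214] -1.246436496174585 -0.045064120304826885 0.04487236785828806 [0.09228558 0.09541602 0.09862442] [0.45844978 0.06018528]
grip [0.60760485 0.27384451 0.0648905 ] -1.2498246270816111 -0.023393274996508603 0.024110528323350908 [0.06180716 0.06490242 0.06744758] [0.60771799 0.2735042 ]
```

The top view shows the blue case near pixel (222,198). Its handle is at (240,245), the prop grip at (158,191) and the yellow fork at (185,203). The grey case stands clear to the right. The measured points agree with the given geometry: yaw is 0.324, and the predicted grip is within 3 mm of the measured one.

```bash
cat >> h.py <<'E'
C=np.array([.5834,.1033]);YAW=.3236
EX=np.array([np.cos(YAW),np.sin(YAW)]);EY=np.array([-EX[1],EX[0]])
def case(x,y,z): return np.r_[C+EX*x+EY*y,z]
def handle(a): t=a+np.arctan2(.004,.245); return case(.1-.245*np.cos(t),0,.086+.245*np.sin(t)-.005)
def grip(b): return case(-.075+.155*np.cos(b),.155,.055+.155*np.sin(b)-.005)
def goal(ps):
    s=state();q=s["tool_rot"];T=R.from_quat(np.r_[q[1:],q[0]])
    yx=T.as_matrix()[:,1]; 
    G=R.from_matrix(np.array([[EY[0]*1,EX[0],0],[EY[1]*1,EX[1],0],[0,0,-1]]))
    print("rot",(T.inv()*G).as_rotvec().round(3),"pos",s["tool_pos"].round(4),"J",s["joint_pos"].round(2),"F",s["contact_force"].round(1),"w",s["gripper_width"],s["time"])
    for p in ps: print(np.round(p,4),"->",(T.inv().apply(p-s["tool_pos"])*100).round(2))
E
python3 -c "
from h import *
goal([handle(0)+[0,0,.1],handle(0)])"
```

```text
rot [-2.000e-03  1.000e-03  1.012e+00] pos [0.1452 0.6073 0.2442] J [ 1.22  0.05  1.61 -0.    1.48 -0.12] F [-0.  -0.3 -0. ] w 1.000765767134047 0.1
[0.446  0.0572 0.185 ] -> [-42.05 -46.5    6.  ]
[0.446  0.0572 0.085 ] -> [-42.05 -46.48  16.  ]
```

{"op": "send_rows", "data": {
  "steps": [
    {"translation": [-21, -23.2, 0], "delta_rot": [0, 0, 1.01], "jaw": 4.2},
    {"translation": [-21, -23.2, 0], "delta_rot": [0, 0, 1.01], "jaw": 4.2},
    {"translation": [-21, -23.2, 0], "delta_rot": [0, 0, 1.01], "jaw": 4.2},
    {"translation": [-21, -23.2, 0], "delta_rot": [0, 0, 1.01], "jaw": 4.2},
    {"translation": [-21, -23.2, 0], "delta_rot": [0, 0, 1.01], "jaw": 4.2},
    {"translation": [-42, -46.5, 3], "delta_rot": [0, 0, 1.01], "jaw": 4.2},
    {"translation": [-42, -46.5, 3], "delta_rot": [0, 0, 1.01], "jaw": 4.2},
    {"translation": [-42, -46.5, 3], "delta_rot": [0, 0, 1.01], "jaw": 4.2}
  ]
}}

```text
time: 0.9
tool_pos: [0.3372, 0.2554, 0.2329]
tool_rot: [0.0, 0.583, 0.812, 0.0]
contact_force: [1.6, 0.4, 0.7]
gripper_width: 0.49
grasp_force: 0.0
```

```bash
python3 -c "
from h import *
goal([handle(0)+[0,0,.08],handle(0)])"
```

```text
rot [0.    0.    0.001] pos [0.3372 0.2554 0.2329] J [ 0.47 -0.46  2.07 -0.    1.53  0.15] F [1.6 0.4 0.7] w 0.4895385898971006 0.9
[0.446  0.0572 0.165 ] -> [-22.25   3.98   6.79]
[0.446  0.0572 0.085 ] -> [-22.25   3.98  14.79]
```

{"op": "send_rows", "data": {
  "steps": [
    {"translation": [-22, 4, 3], "delta_rot": [0, 0, 0], "jaw": 4.2},
    {"translation": [-22, 4, 3], "delta_rot": [0, 0, 0], "jaw": 4.2},
    {"translation": [-22, 4, 3], "delta_rot": [0, 0, 0], "jaw": 4.2},
    {"translation": [-22, 4, 3], "delta_rot": [0, 0, 0], "jaw": 4.2},
    {"translation": [-22, 4, 6.5], "delta_rot": [0, 0, 0], "jaw": 4.2},
    {"translation": [-22, 4, 6.5], "delta_rot": [0, 0, 0], "jaw": 4.2},
    {"translation": [-22, 4, 6.5], "delta_rot": [0, 0, 0], "jaw": 4.2},
    {"translation": [-22, 4, 6.5], "delta_rot": [0, 0, 0], "jaw": 4.2}
  ]
}}

```text
time: 1.7
tool_pos: [0.4456, 0.0623, 0.1694]
tool_rot: [0.0, 0.583, 0.813, 0.0]
contact_force: [0.6, -0.3, 0.5]
gripper_width: 0.495
grasp_force: 0.0
```

```bash
python3 -c "
from h import *
goal([handle(0)+[0,0,.08],handle(0)])
f=grab_frame('top');cv2.imwrite('pics/a.png',cv2.resize(f['pixels'][130:290,130:330],None,fx=3,fy=3))"
```

```text
rot [0.001 0.    0.003] pos [0.4456 0.0623 0.1694] J [-0.03 -0.33  2.09  0.    1.38 -0.35] F [ 0.6 -0.3  0.5] w 0.49538461852282095 1.7
[0.446  0.0572 0.165 ] -> [-0.5  -0.13  0.44]
[0.446  0.0572 0.085 ] -> [-0.5  -0.14  8.44]
```

View pics/a.png

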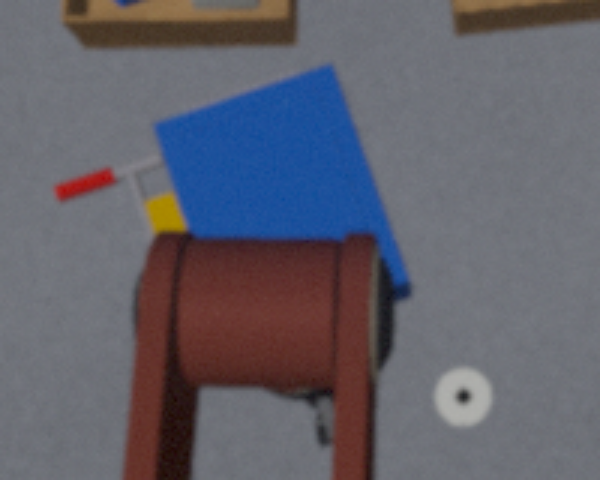

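The arm hides the handle near crop pixel (310,400), but the pose numbers agree with the estimate. I'll go down, grip, and see what the forces say.

{"op": "send_rows", "data": {
  "steps": [
    {"translation": [-0.4, -0.1, 3], "delta_rot": [0, 0, 0], "jaw": 4.2},
    {"translation": [-0.4, -0.1, 5], "delta_rot": [0, 0, 0], "jaw": 4.2},
    {"translation": [-0.4, -0.1, 7], "delta_rot": [0, 0, 0], "jaw": 4.2},
    {"translation": [-0.4, -0.1, 8.4], "delta_rot": [0, 0, 0], "jaw": 4.2},
    {"translation": [-0.4, -0.1, 8.4], "delta_rot": [0, 0, 0], "jaw": 4.2},
    {"translation": [-0.4, -0.1, 8.4], "delta_rot": [0, 0, 0], "jaw": 4.2},
    {"translation": [-0.4, -0.1, 8.4], "delta_rot": [0, 0, 0], "jaw": 2.6},
    {"translation": [-0.4, -0.1, 8.4], "delta_rot": [0, 0, 0], "jaw": 2.2}
  ]
}}

```text
time: 2.55
tool_pos: [0.4466, 0.0576, 0.0857]
tool_rot: [0.001, 0.583, 0.813, 0.001]
contact_force: [0.3, -0.6, 0.4]
gripper_width: 0.257
grasp_force: 0.0
```

{"op": "send_rows", "data": {
  "steps": [
    {"translation": [0, 0, 0], "delta_rot": [0, 0, 0], "jaw": 1.6},
    {"translation": [0, 0, 0], "delta_rot": [0, 0, 0], "jaw": 1.2},
    {"translation": [0, 0, 0], "delta_rot": [0, 0, 0], "jaw": 0.8},
    {"translation": [0, 0, 0], "delta_rot": [0, 0, 0], "jaw": 0.4},
    {"translation": [0, 0, 0], "delta_rot": [0, 0, 0], "jaw": 0.4},
    {"translation": [0, 0, 0], "delta_rot": [0, 0, 0], "jaw": 0.4},
    {"translation": [0, 0, 0], "delta_rot": [0, 0, 0], "jaw": 0.4},
    {"translation": [0, 0, 0], "delta_rot": [0, 0, 0], "jaw": 0.4}
  ]
}}

```text
time: 3.35
tool_pos: [0.4468, 0.0577, 0.0853]
tool_rot: [0.001, 0.583, 0.812, 0.001]
contact_force: [4.6, 3.8, 2.9]
gripper_width: 0.114
grasp_force: 58.6
```

```bash
python3 -c "
from h import *
goal([handle(a) for a in np.linspace(0,.96,17)])"
```

```text
rot [0.003 0.    0.002] pos [0.4468 0.0577 0.0853] J [-0.04 -0.22  2.15  0.    1.21 -0.36] F [4.6 3.8 2.9] w 0.11393470093299239 3.35
[0.446  0.0572 0.085 ] -> [-0.02 -0.1   0.03]
[0.4466 0.0574 0.0997] -> [-0.02 -0.03 -1.44]
[0.4481 0.0579 0.1143] -> [-0.02  0.13 -2.9 ]
[0.4504 0.0587 0.1288] -> [-0.02  0.38 -4.35]
[0.4535 0.0597 0.1431] -> [-0.02  0.72 -5.78]
[0.4575 0.0611 0.1572] -> [-0.02  1.13 -7.19]
[0.4622 0.0626 0.171 ] -> [-0.03  1.64 -8.57]
[0.4677 0.0645 0.1845] -> [-0.03  2.22 -9.92]
[0.474  0.0666 0.1977] -> [ -0.03   2.89 -11.23]
[0.481  0.0689 0.2104] -> [ -0.03   3.63 -12.5 ]
[0.4887 0.0715 0.2226] -> [ -0.04   4.45 -13.72]
[0.4971 0.0743 0.2344] -> [ -0.04   5.33 -14.89]
[0.5061 0.0774 0.2455] -> [ -0.04   6.29 -16.01]
[0.5158 0.0806 0.2561] -> [ -0.04   7.31 -17.06]
[0.526  0.0841 0.2661] -> [ -0.05   8.4  -18.06]
[0.5368 0.0877 0.2754] -> [ -0.05   9.54 -18.98]
[0.5481 0.0915 0.284 ] -> [ -0.05  10.73 -19.84]
```

{"op": "send_rows", "data": {
  "steps": [
    {"translation": [0, 0, -0.7], "delta_rot": [0, 0, 0], "jaw": 0.4},
    {"translation": [0, 0.05, -1.9], "delta_rot": [0, 0, 0], "jaw": 0.4},
    {"translation": [0, 0.2, -3.2], "delta_rot": [0, 0, 0], "jaw": 0.4},
    {"translation": [0, 0.4, -4.4], "delta_rot": [0, 0, 0], "jaw": 0.4},
    {"translation": [0, 0.75, -5.8], "delta_rot": [0, 0, 0], "jaw": 0.4},
    {"translation": [0, 1.15, -7.2], "delta_rot": [0, 0, 0], "jaw": 0.4},
    {"translation": [0, 1.6, -8.5], "delta_rot": [0, 0, 0], "jaw": 0.4},
    {"translation": [0, 1.9, -9.2], "delta_rot": [0, 0, 0], "jaw": 0.4}
  ]
}}

```text
time: 4.15
tool_pos: [0.4644, 0.0638, 0.1754]
tool_rot: [0.001, 0.583, 0.812, 0.001]
contact_force: [12.2, 2.0, -11.1]
gripper_width: 0.12
grasp_force: 58.6
```

```bash
python3 -c "
from h import *
goal([handle(a) for a in np.linspace(.42,.96,10)])"
```

```text
rot [0.002 0.    0.002] pos [0.4644 0.0638 0.1754] J [-0.02 -0.28  2.04  0.    1.38 -0.35] F [ 12.2   2.  -11.1] w 0.1197553839734791 4.15
[0.4677 0.0645 0.1845] -> [-0.04  0.33 -0.91]
[0.474  0.0666 0.1977] -> [-0.04  1.   -2.22]
[0.481  0.0689 0.2104] -> [-0.04  1.74 -3.49]
[0.4887 0.0715 0.2226] -> [-0.04  2.55 -4.71]
[0.4971 0.0743 0.2344] -> [-0.05  3.44 -5.88]
[0.5061 0.0774 0.2455] -> [-0.05  4.4  -7.  ]
[0.5158 0.0806 0.2561] -> [-0.05  5.42 -8.06]
[0.526  0.0841 0.2661] -> [-0.06  6.5  -9.05]
[0.5368 0.0877 0.2754] -> [-0.06  7.64 -9.98]
[0.5481 0.0915 0.284 ] -> [ -0.06   8.84 -10.84]
```

{"op": "send_rows", "data": {
  "steps": [
    {"translation": [0, 0.5, -1.0], "delta_rot": [0, 0, 0], "jaw": 0.4},
    {"translation": [0, 1.2, -2.3], "delta_rot": [0, 0, 0], "jaw": 0.4},
    {"translation": [0, 2.0, -3.6], "delta_rot": [0, 0, 0], "jaw": 0.4},
    {"translation": [0, 2.8, -4.8], "delta_rot": [0, 0, 0], "jaw": 0.4},
    {"translation": [0, 3.7, -5.9], "delta_rot": [0, 0, 0], "jaw": 0.4},
    {"translation": [0, 4.6, -7.0], "delta_rot": [0, 0, 0], "jaw": 0.4},
    {"translation": [0, 5.5, -7.9], "delta_rot": [0, 0, 0], "jaw": 0.4},
    {"translation": [0, 5.5, -7.9], "delta_rot": [0, 0, 0], "jaw": 0.4}
  ]
}}

```text
time: 4.95
tool_pos: [0.5135, 0.0804, 0.2551]
tool_rot: [-0.003, 0.583, 0.812, -0.004]
contact_force: [-6.8, -1.4, 6.8]
gripper_width: 0.118
grasp_force: 59.6
```

```bash
python3 -c "
from h import *
goal([handle(a) for a in np.linspace(.78,.96,7)])"
```

```text
rot [-0.01  -0.     0.002] pos [0.5135 0.0804 0.2551] J [ 0.01 -0.2   1.84 -0.    1.52 -0.31] F [-6.8 -1.4  6.8] w 0.11835401521190057 4.95
[0.5158 0.0806 0.2561] -> [-0.05  0.22 -0.1 ]
[0.5208 0.0823 0.2612] -> [-0.05  0.75 -0.61]
[0.526  0.0841 0.2661] -> [-0.05  1.29 -1.11]
[0.5313 0.0858 0.2708] -> [-0.05  1.85 -1.59]
[0.5368 0.0877 0.2754] -> [-0.05  2.42 -2.05]
[0.5424 0.0895 0.2798] -> [-0.06  3.01 -2.49]
[0.5481 0.0915 0.284 ] -> [-0.06  3.6  -2.92]
```

{"op": "send_rows", "data": {
  "steps": [
    {"translation": [0, 0.6, -0.55], "delta_rot": [0, 0, 0], "jaw": 0.4},
    {"translation": [0, 1.2, -1.1], "delta_rot": [0, 0, 0], "jaw": 0.4},
    {"translation": [0, 1.8, -1.6], "delta_rot": [0, 0, 0], "jaw": 0.4},
    {"translation": [0, 2.3, -2.0], "delta_rot": [0, 0, 0], "jaw": 0.4},
    {"translation": [0, 2.7, -2.3], "delta_rot": [0, 0, 0], "jaw": 0.4},
    {"translation": [0, 3.0, -2.5], "delta_rot": [0, 0, 0], "jaw": 0.4},
    {"translation": [0, 3.0, -2.5], "delta_rot": [0, 0, 0], "jaw": 0.4},
    {"translation": [0, 3.0, -2.5], "delta_rot": [0, 0, 0], "jaw": 0.4}
  ]
}}

```text
time: 5.75
tool_pos: [0.5408, 0.0896, 0.281]
tool_rot: [-0.003, 0.583, 0.812, -0.005]
contact_force: [-12.2, -3.3, 10.7]
gripper_width: 0.114
grasp_force: 58.9
```

{"op": "send_rows", "data": {
  "steps": [
    {"translation": [0, 0.3, -0.2], "delta_rot": [0, 0, 0], "jaw": 0.4},
    {"translation": [0, 0.5, -0.4], "delta_rot": [0, 0, 0], "jaw": 0.4},
    {"translation": [0, 0.5, -0.4], "delta_rot": [0, 0, 0], "jaw": 0.4},
    {"translation": [0, 0.5, -0.4], "delta_rot": [0, 0, 0], "jaw": 0.4},
    {"translation": [0, 0.5, -0.4], "delta_rot": [0, 0, 0], "jaw": 0.4},
    {"translation": [0, 0.5, -0.4], "delta_rot": [0, 0, 0], "jaw": 0.4},
    {"translation": [0, 0.5, -0.4], "delta_rot": [0, 0, 0], "jaw": 0.4},
    {"translation": [0, 0.5, -0.4], "delta_rot": [0, 0, 0], "jaw": 0.4}
  ]
}}

```text
time: 6.55
tool_pos: [0.5418, 0.09, 0.2819]
tool_rot: [-0.007, 0.583, 0.812, -0.01]
contact_force: [-23.7, -8.0, 8.3]
gripper_width: 0.118
grasp_force: 58.8
```

```bash
python3 -c "
from h import *
goal([handle(a) for a in (.88,.9,.92)])"
```

```text
rot [-0.024 -0.001  0.002] pos [0.5418 0.09   0.2819] J [ 0.03 -0.13  1.73 -0.01  1.57 -0.29] F [-23.7  -8.    8.3] w 0.11811350854948971 6.55
[0.5332 0.0864 0.2724] -> [-0.06 -0.9   0.98]
[0.5368 0.0877 0.2754] -> [-0.06 -0.53  0.67]
[0.5405 0.0889 0.2783] -> [-0.06 -0.14  0.36]
```

The lid is at its stop: a further 6 mm of commanded travel moved it 1 mm and raised the force. Next I take the load off, open the fingers and rise.

{"op": "send_rows", "data": {
  "steps": [
    {"translation": [0, -0.5, 0.4], "delta_rot": [0, 0, 0], "jaw": 0.4},
    {"translation": [0, -0.5, 0.4], "delta_rot": [0, 0, 0], "jaw": 2.0},
    {"translation": [0, -0.5, 0.4], "delta_rot": [0, 0, 0], "jaw": 3.0},
    {"translation": [0, -0.5, 0.4], "delta_rot": [0, 0, 0], "jaw": 4.2},
    {"translation": [0, -0.5, 0.4], "delta_rot": [0, 0, 0], "jaw": 4.2},
    {"translation": [0, -0.5, 0.4], "delta_rot": [0, 0, 0], "jaw": 4.2},
    {"translation": [0, -0.5, -2], "delta_rot": [0, 0, 0], "jaw": 4.2},
    {"translation": [0, -0.5, -6], "delta_rot": [0, 0, 0], "jaw": 4.2}
  ]
}}

```text
time: 7.35
tool_pos: [0.5427, 0.0908, 0.341]
tool_rot: [-0.003, 0.583, 0.812, -0.002]
contact_force: [0.4, -0.1, 0.1]
gripper_width: 0.491
grasp_force: 0.0
```

```bash
python3 -c "
from h import *
g=grip(0.02)
goal([np.r_[g[:2],.4],np.r_[g[:2],.12],g])"
```

```text
rot [-0.008 -0.002  0.002] pos [0.5427 0.0908 0.341 ] J [ 0.03 -0.16  1.66 -0.    1.65 -0.3 ] F [ 0.4 -0.1  0.1] w 0.49119419359032723 7.35
[0.6099 0.2757 0.4   ] -> [15.37 12.24 -5.96]
[0.6099 0.2757 0.12  ] -> [15.31 12.46 22.04]
[0.6099 0.2757 0.0531] -> [15.3  12.51 28.73]
```

{"op": "send_rows", "data": {
  "steps": [
    {"translation": [0, 0, -3], "delta_rot": [0, 0, 0], "jaw": 4.2},
    {"translation": [5, 0, -3], "delta_rot": [0, 0, 0], "jaw": 4.2},
    {"translation": [10, 3, -3], "delta_rot": [0, 0, 0], "jaw": 4.2},
    {"translation": [15, 7, -3], "delta_rot": [0, 0, 0], "jaw": 4.2},
    {"translation": [15.3, 12.3, -3], "delta_rot": [0, 0, 0], "jaw": 4.2},
    {"translation": [15.3, 12.3, -3], "delta_rot": [0, 0, 0], "jaw": 4.2},
    {"translation": [15.3, 12.3, -3], "delta_rot": [0, 0, 0], "jaw": 4.2},
    {"translation": [15.3, 12.3, -3], "delta_rot": [0, 0, 0], "jaw": 4.2}
  ]
}}

```text
time: 8.15
tool_pos: [0.6115, 0.275, 0.3738]
tool_rot: [-0.0, 0.583, 0.813, -0.001]
contact_force: [-0.1, -0.5, -0.1]
gripper_width: 0.489
grasp_force: 0.0
```

```bash
python3 -c "
from h import *
g=grip(0.02)
goal([np.r_[g[:2],.15],g])
a,b=[cv2.resize(grab_frame(n)['pixels'][r0:r0+150,c0:c0+190],None,fx=3,fy=3) for n,r0,c0 in (('top',110,110),('side',100,180))]
cv2.imwrite('pics/b1.png',a);cv2.imwrite('pics/b2.png',b)"
```

```text
rot [-0.002  0.     0.003] pos [0.6115 0.275  0.3738] J [ 0.31  0.12  1.33 -0.    1.69 -0.01] F [-0.1 -0.5 -0.1] w 0.48890681529407815 8.15
[0.6099 0.2757 0.15  ] -> [ 0.12 -0.1  22.38]
[0.6099 0.2757 0.0531] -> [ 0.12 -0.08 32.07]
```

View pics/b2.png

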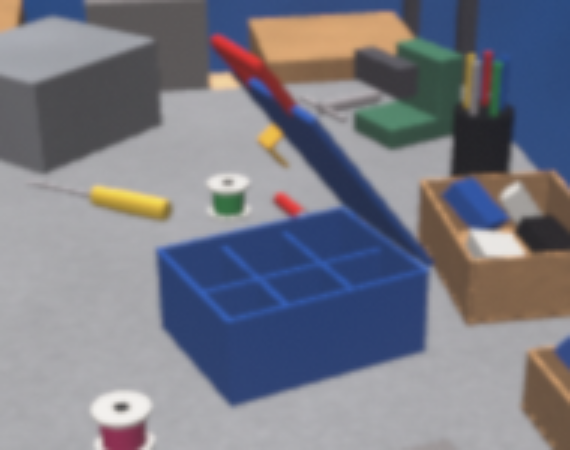

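View pics/b1.png

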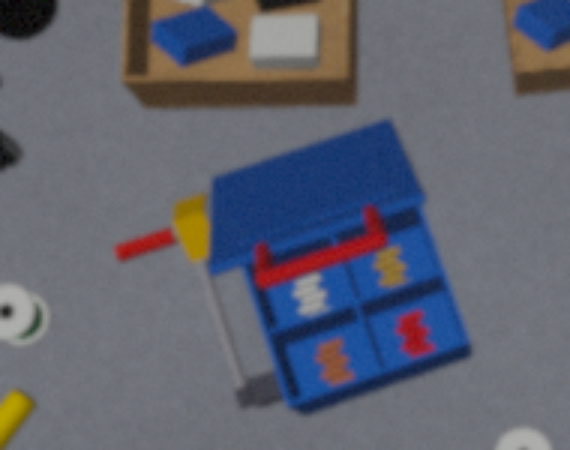

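The side view shows the lid standing open, with the handle at crop pixel (240,60). The top view shows the fork at (193,228) and the grip sleeve at (145,244), both clear of the arm. I'll check the lid angle and the grip position from depth, and tilt the tool a little outward so the wrist clears the lid.

```bash
cat >> h.py <<'E'
def look():
    for n in("top","side"):
        f=grab_frame(n);w=cloud(f);h=cv2.cvtColor(f["pixels"],cv2.COLOR_BGR2HSV)
        q=np.stack([(w[...,:2]-C)@EX,(w[...,:2]-C)@EY,w[...,2]],-1)
        x,y,z=np.moveaxis(q,-1,0)
        with np.errstate(invalid='ignore'):
            red=((h[...,0]<8)|(h[...,0]>172))&(h[...,1]>120)
            box=(abs(x)<.25)&(z>.03)
            yel=(abs(h[...,0].astype(int)-26)<8)&(h[...,1]>110)
            ms=dict(handle=red&box&(abs(y)<.035)&(z>.15),grip=red&box&(y>.125)&(y<.19)&(z<.25),fork=yel&box&(y>.07)&(y<.13))
        for k,m in ms.items():
            P=q[m]
            if len(P)>5: print(n,k,len(P),np.median(P,0).round(4),np.percentile(P,3,0).round(3),np.percentile(P,97,0).round(3))
        bl=(abs(h[...,0].astype(int)-112)<14)&(h[...,1]>90)&box&(abs(y)<.07)&(z>.13)&(x>-.2)&(x<.09)
        P=q[bl]
        if len(P)>30:
            p=np.polyfit(P[:,0],P[:,2],1);print(n,"lid slope angle",np.arctan(-p[0]),len(P))
E
python3 -c "
from h import *
look()"
```

```text
top handle 173 [-0.0462  0.0015  0.2884] [-0.05  -0.032  0.284] [-0.04   0.034  0.291]
top grip 104 [0.0769 0.1536 0.065 ] [0.072 0.131 0.06 ] [0.084 0.177 0.068]
top fork 218 [0.0411 0.0937 0.1741] [-0.156  0.081  0.152] [0.075 0.109 0.636]
top lid slope angle 0.8933310275524711 1583
side handle 83 [-0.0474  0.0097  0.2863] [-0.05  -0.031  0.254] [-0.02   0.034  0.291]
side grip 33 [0.0764 0.1534 0.0652] [0.073 0.131 0.059] [0.081 0.173 0.068]
side fork 38 [0.0268 0.0902 0.1686] [0.022 0.078 0.16 ] [0.035 0.102 0.175]
side lid slope angle 0.9240086208515069 351
```

{"op": "send_rows", "data": {
  "steps": [
    {"translation": [0.6, 0, 4], "delta_rot": [0, -0.15, 0], "jaw": 4.6},
    {"translation": [0.6, 0, 8], "delta_rot": [0, -0.15, 0], "jaw": 4.6},
    {"translation": [0.6, 0, 12], "delta_rot": [0, -0.15, 0], "jaw": 4.6},
    {"translation": [0.6, 0, 16], "delta_rot": [0, -0.15, 0], "jaw": 4.6},
    {"translation": [0.6, 0, 19], "delta_rot": [0, -0.15, 0], "jaw": 4.6},
    {"translation": [0.6, 0, 21], "delta_rot": [0, -0.15, 0], "jaw": 4.6},
    {"translation": [0.6, 0, 21], "delta_rot": [0, -0.15, 0], "jaw": 4.6},
    {"translation": [0.6, 0, 21], "delta_rot": [0, -0.15, 0], "jaw": 4.6}
  ]
}}

```text
time: 9.15
tool_pos: [0.6098, 0.2805, 0.1653]
tool_rot: [0.061, 0.582, 0.81, -0.043]
contact_force: [-0.3, 0.5, 0.3]
gripper_width: 0.538
grasp_force: 0.0
```

```bash
python3 -c "
from h import *
g=grip(0.02)+np.r_[EY*.005,0]
goal([g+[0,0,.06],g])"
```

```text
rot [0.001 0.15  0.002] pos [0.6098 0.2805 0.1653] J [ 0.38  0.23  1.56 -0.15  1.36  0.09] F [-0.3  0.5  0.3] w 0.538341797856844 9.15
[0.6083 0.2804 0.1131] -> [ 0.82 -0.15  5.16]
[0.6083 0.2804 0.0531] -> [ 1.72 -0.15 11.09]
```

Lid angle reads about 0.92 and the grip sits at case x ≈ 0.078, z ≈ 0.057. Going down to grip.

{"op": "send_rows", "data": {
  "steps": [
    {"translation": [0.5, -0.3, 3], "delta_rot": [0, 0, 0], "jaw": 4.6},
    {"translation": [0.8, -0.3, 5], "delta_rot": [0, 0, 0], "jaw": 4.6},
    {"translation": [1.1, -0.3, 7], "delta_rot": [0, 0, 0], "jaw": 4.6},
    {"translation": [1.4, -0.3, 9], "delta_rot": [0, 0, 0], "jaw": 4.6},
    {"translation": [1.6, -0.3, 10.4], "delta_rot": [0, 0, 0], "jaw": 4.6},
    {"translation": [1.7, -0.3, 11.0], "delta_rot": [0, 0, 0], "jaw": 4.6},
    {"translation": [1.7, -0.3, 11.0], "delta_rot": [0, 0, 0], "jaw": 4.6},
    {"translation": [1.7, -0.3, 11.0], "delta_rot": [0, 0, 0], "jaw": 3.0}
  ]
}}

```text
time: 9.95
tool_pos: [0.6078, 0.2806, 0.0546]
tool_rot: [0.062, 0.581, 0.81, -0.043]
contact_force: [-0.5, 0.3, 0.5]
gripper_width: 0.385
grasp_force: 0.0
```

{"op": "send_rows", "data": {
  "steps": [
    {"translation": [0, 0, 0], "delta_rot": [0, 0, 0], "jaw": 2.2},
    {"translation": [0, 0, 0], "delta_rot": [0, 0, 0], "jaw": 1.6},
    {"translation": [0, 0, 0], "delta_rot": [0, 0, 0], "jaw": 1.0},
    {"translation": [0, 0, 0], "delta_rot": [0, 0, 0], "jaw": 0.6},
    {"translation": [0, 0, 0], "delta_rot": [0, 0, 0], "jaw": 0.6},
    {"translation": [0, 0, 0], "delta_rot": [0, 0, 0], "jaw": 0.6},
    {"translation": [0, 0, 0], "delta_rot": [0, 0, 0], "jaw": 0.6},
    {"translation": [0, 0, 0], "delta_rot": [0, 0, 0], "jaw": 0.6}
  ]
}}

```text
time: 10.75
tool_pos: [0.6082, 0.2808, 0.0542]
tool_rot: [0.062, 0.581, 0.81, -0.042]
contact_force: [5.1, 2.7, 0.7]
gripper_width: 0.163
grasp_force: 58.6
```

```bash
python3 -c "
from h import *
o=np.r_[EY*.005,0]
goal([grip(b)+o for b in np.r_[0.015,np.arange(.08,.78,.05)]])"
```

```text
rot [0.004 0.15  0.002] pos [0.6082 0.2808 0.0542] J [ 0.38  0.34  1.62 -0.16  1.19  0.12] F [5.1 2.7 0.7] w 0.16325354737593611 10.75
[0.6084 0.2804 0.0523] -> [-0.01 -0.    0.19]
[0.6079 0.2803 0.0624] -> [-0.16 -0.05 -0.81]
[0.6071 0.28   0.0701] -> [-0.28 -0.12 -1.57]
[0.606  0.2796 0.0777] -> [-0.39 -0.24 -2.33]
[0.6045 0.2791 0.0853] -> [-0.51 -0.4  -3.08]
[0.6026 0.2785 0.0928] -> [-0.62 -0.59 -3.82]
[0.6004 0.2778 0.1002] -> [-0.73 -0.82 -4.55]
[0.5979 0.2769 0.1075] -> [-0.83 -1.09 -5.27]
[0.595  0.2759 0.1146] -> [-0.94 -1.39 -5.98]
[0.5918 0.2749 0.1216] -> [-1.04 -1.73 -6.67]
[0.5882 0.2737 0.1284] -> [-1.14 -2.1  -7.34]
[0.5843 0.2724 0.1349] -> [-1.24 -2.5  -7.99]
[0.5802 0.271  0.1413] -> [-1.34 -2.94 -8.62]
[0.5757 0.2695 0.1475] -> [-1.43 -3.41 -9.23]
[0.5709 0.2679 0.1534] -> [-1.51 -3.91 -9.82]
```

{"op": "send_rows", "data": {
  "steps": [
    {"translation": [-0.1, 0, -0.5], "delta_rot": [0, 0, 0], "jaw": 0.6},
    {"translation": [-0.2, -0.1, -1.2], "delta_rot": [0, 0, 0], "jaw": 0.6},
    {"translation": [-0.3, -0.15, -1.8], "delta_rot": [0, 0, 0], "jaw": 0.6},
    {"translation": [-0.4, -0.25, -2.4], "delta_rot": [0, 0, 0], "jaw": 0.6},
    {"translation": [-0.5, -0.4, -3.1], "delta_rot": [0, 0, 0], "jaw": 0.6},
    {"translation": [-0.6, -0.6, -3.8], "delta_rot": [0, 0, 0], "jaw": 0.6},
    {"translation": [-0.7, -0.8, -4.5], "delta_rot": [0, 0, 0], "jaw": 0.6},
    {"translation": [-0.7, -0.8, -4.5], "delta_rot": [0, 0, 0], "jaw": 0.6}
  ]
}}

```text
time: 11.55
tool_pos: [0.6012, 0.2784, 0.101]
tool_rot: [0.062, 0.581, 0.81, -0.041]
contact_force: [5.6, 2.9, 3.0]
gripper_width: 0.165
grasp_force: 59.2
```

```bash
python3 -c "
from h import *
o=np.r_[EY*.005,0]
goal([grip(b)+o for b in np.arange(.33,.8,.05)])"
```

```text
rot [0.006 0.149 0.002] pos [0.6012 0.2784 0.101 ] J [ 0.38  0.27  1.62 -0.16  1.25  0.11] F [5.6 2.9 3. ] w 0.16543156513388016 11.55
[0.6004 0.2778 0.1002] -> [-0.02 -0.09  0.08]
[0.5979 0.2769 0.1075] -> [-0.13 -0.36 -0.64]
[0.595  0.2759 0.1146] -> [-0.24 -0.66 -1.35]
[0.5918 0.2749 0.1216] -> [-0.34 -1.   -2.04]
[0.5882 0.2737 0.1284] -> [-0.44 -1.37 -2.71]
[0.5843 0.2724 0.1349] -> [-0.54 -1.77 -3.37]
[0.5802 0.271  0.1413] -> [-0.63 -2.21 -4.  ]
[0.5757 0.2695 0.1475] -> [-0.72 -2.68 -4.61]
[0.5709 0.2679 0.1534] -> [-0.81 -3.18 -5.2 ]
[0.5659 0.2662 0.159 ] -> [-0.89 -3.7  -5.76]
```

{"op": "send_rows", "data": {
  "steps": [
    {"translation": [-0.1, -0.25, -0.6], "delta_rot": [0, 0, 0], "jaw": 0.6},
    {"translation": [-0.2, -0.6, -1.3], "delta_rot": [0, 0, 0], "jaw": 0.6},
    {"translation": [-0.35, -0.95, -2.0], "delta_rot": [0, 0, 0], "jaw": 0.6},
    {"translation": [-0.45, -1.3, -2.7], "delta_rot": [0, 0, 0], "jaw": 0.6},
    {"translation": [-0.55, -1.7, -3.35], "delta_rot": [0, 0, 0], "jaw": 0.6},
    {"translation": [-0.65, -2.15, -4.0], "delta_rot": [0, 0, 0], "jaw": 0.6},
    {"translation": [-0.7, -2.6, -4.6], "delta_rot": [0, 0, 0], "jaw": 0.6},
    {"translation": [-0.7, -2.6, -4.6], "delta_rot": [0, 0, 0], "jaw": 0.6}
  ]
}}

```text
time: 12.35
tool_pos: [0.5783, 0.2706, 0.1497]
tool_rot: [0.064, 0.581, 0.81, -0.039]
contact_force: [8.6, 3.6, 6.3]
gripper_width: 0.162
grasp_force: 59.6
```

{"op": "send_rows", "data": {
  "steps": [
    {"translation": [0, -0.25, -0.3], "delta_rot": [0, 0, 0], "jaw": 0.6},
    {"translation": [-0.1, -0.5, -0.6], "delta_rot": [0, 0, 0], "jaw": 0.6},
    {"translation": [-0.1, -0.7, -0.8], "delta_rot": [0, 0, 0], "jaw": 0.6},
    {"translation": [-0.1, -0.7, -0.8], "delta_rot": [0, 0, 0], "jaw": 0.6},
    {"translation": [-0.1, -0.7, -0.8], "delta_rot": [0, 0, 0], "jaw": 0.6},
    {"translation": [-0.1, -0.7, -0.8], "delta_rot": [0, 0, 0], "jaw": 0.6},
    {"translation": [-0.1, -0.7, -0.8], "delta_rot": [0, 0, 0], "jaw": 0.6},
    {"translation": [-0.1, -0.7, -0.8], "delta_rot": [0, 0, 0], "jaw": 0.6}
  ]
}}

```text
time: 13.15
tool_pos: [0.5723, 0.2686, 0.1579]
tool_rot: [0.065, 0.581, 0.81, -0.038]
contact_force: [9.3, 4.2, 7.5]
gripper_width: 0.16
grasp_force: 59.0
```

```bash
python3 -c "
from h import *
o=np.r_[EY*.005,0]
goal([grip(b)+o for b in (.64,.66,.68,.7,.72)])
look()"
```

```text
rot [0.013 0.15  0.003] pos [0.5723 0.2686 0.1579] J [ 0.38  0.14  1.67 -0.16  1.33  0.1 ] F [9.3 4.2 7.5] w 0.16038516331561475 13.15
[0.5793 0.2707 0.1426] -> [0.2  0.71 1.53]
[0.5775 0.2701 0.145 ] -> [0.17 0.53 1.28]
[0.5757 0.2695 0.1475] -> [0.13 0.34 1.04]
[0.5738 0.2688 0.1499] -> [0.09 0.14 0.8 ]
[0.5719 0.2682 0.1522] -> [ 0.06 -0.06  0.56]
top handle 171 [-0.0462  0.0017  0.2884] [-0.051 -0.033  0.283] [-0.04   0.034  0.29 ]
top grip 91 [0.0402 0.1468 0.1634] [0.031 0.131 0.159] [0.048 0.161 0.186]
top fork 197 [0.0404 0.0929 0.1732] [0.02  0.08  0.154] [0.07  0.103 0.186]
top lid slope angle 0.8941767614537421 1579
side handle 93 [-0.0473  0.0123  0.286 ] [-0.05  -0.034  0.254] [-0.021  0.035  0.291]
side grip 42 [0.0392 0.1512 0.1652] [0.019 0.131 0.159] [0.054 0.164 0.247]
side fork 38 [0.0284 0.0899 0.1685] [0.023 0.078 0.156] [0.036 0.101 0.175]
side lid slope angle 0.9244583301608543 361
```

{"op": "send_rows", "data": {
  "steps": [
    {"translation": [0, -0.3, -0.2], "delta_rot": [0, 0, 0], "jaw": 0.6},
    {"translation": [0, -0.5, -0.4], "delta_rot": [0, 0, 0], "jaw": 0.6},
    {"translation": [0, -0.5, -0.4], "delta_rot": [0, 0, 0], "jaw": 0.6},
    {"translation": [0, -0.5, -0.4], "delta_rot": [0, 0, 0], "jaw": 0.6},
    {"translation": [0, -0.5, -0.4], "delta_rot": [0, 0, 0], "jaw": 0.6},
    {"translation": [0, -0.5, -0.4], "delta_rot": [0, 0, 0], "jaw": 0.6},
    {"translation": [0, -0.5, -0.4], "delta_rot": [0, 0, 0], "jaw": 0.6},
    {"translation": [0, -0.5, -0.4], "delta_rot": [0, 0, 0], "jaw": 0.6}
  ]
}}

```text
time: 14.05
tool_pos: [0.5712, 0.2683, 0.1591]
tool_rot: [0.068, 0.581, 0.81, -0.034]
contact_force: [30.3, 8.5, -11.3]
gripper_width: 0.162
grasp_force: 59.3
```

```bash
python3 -c "
from h import *
look()
a=cv2.resize(grab_frame('top')['pixels'][140:240,120:270],None,fx=4,fy=4);cv2.imwrite('pics/c.png',a)"
```

```text
top handle 176 [-0.0462  0.0018  0.2881] [-0.05  -0.032  0.271] [-0.036  0.035  0.291]
top grip 95 [0.0394 0.1473 0.1639] [0.028 0.131 0.16 ] [0.047 0.162 0.2  ]
top fork 193 [0.0406 0.093  0.1732] [0.021 0.08  0.153] [0.07  0.103 0.184]
top lid slope angle 0.894174869928855 1579
side handle 88 [-0.0469  0.0095  0.2861] [-0.05  -0.032  0.254] [-0.022  0.034  0.29 ]
side grip 42 [0.0385 0.1527 0.1662] [0.008 0.131 0.16 ] [0.051 0.166 0.247]
side fork 38 [0.0287 0.089  0.1681] [0.022 0.077 0.154] [0.036 0.102 0.175]
side lid slope angle 0.924094160907603 364
```

View pics/c.png

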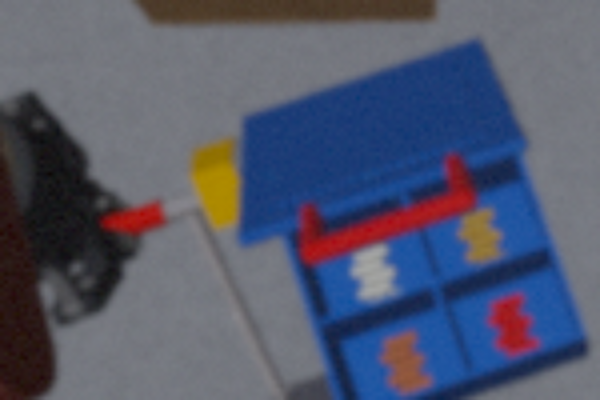

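The picture shows the cross bar running into the yellow fork at (205,205), and the extra push met the stop. I'll ease off and release.

{"op": "send_rows", "data": {
  "steps": [
    {"translation": [0, 0.4, 0.3], "delta_rot": [0, 0, 0], "jaw": 0.6},
    {"translation": [0, 0.4, 0.3], "delta_rot": [0, 0, 0], "jaw": 0.6},
    {"translation": [0, 0.4, 0.3], "delta_rot": [0, 0, 0], "jaw": 2.5},
    {"translation": [0, 0.4, 0.3], "delta_rot": [0, 0, 0], "jaw": 4.0},
    {"translation": [0, 0.4, 0.3], "delta_rot": [0, 0, 0], "jaw": 4.6},
    {"translation": [0, 0.4, 0.3], "delta_rot": [0, 0, 0], "jaw": 4.6},
    {"translation": [0, 0.4, -1], "delta_rot": [0, 0, 0], "jaw": 4.6},
    {"translation": [0, 0.4, -3.5], "delta_rot": [0, 0, 0], "jaw": 4.6}
  ]
}}

```text
time: 15.0
tool_pos: [0.5635, 0.2716, 0.1898]
tool_rot: [0.059, 0.581, 0.81, -0.046]
contact_force: [-0.5, -0.1, -0.6]
gripper_width: 0.538
grasp_force: 0.0
```

{"op": "send_rows", "data": {
  "steps": [
    {"translation": [0, 0, -3], "delta_rot": [0, 0, 0], "jaw": 4.6},
    {"translation": [0, 0, -7], "delta_rot": [0, 0, 0], "jaw": 4.6},
    {"translation": [0, 0, -11], "delta_rot": [0, 0, 0], "jaw": 4.6},
    {"translation": [3, 0, -15], "delta_rot": [0, 0, 0], "jaw": 4.6},
    {"translation": [7, 0, -16], "delta_rot": [0, 0, 0], "jaw": 4.6},
    {"translation": [10, 0, -16], "delta_rot": [0, 0, 0], "jaw": 4.6},
    {"translation": [10, 0, -16], "delta_rot": [0, 0, 0], "jaw": 4.6},
    {"translation": [10, 0, -16], "delta_rot": [0, 0, 0], "jaw": 4.6}
  ]
}}

```text
time: 15.8
tool_pos: [0.5254, 0.3889, 0.3352]
tool_rot: [0.061, 0.581, 0.811, -0.044]
contact_force: [-0.3, -0.2, 0.1]
gripper_width: 0.543
grasp_force: 0.0
```

```bash
python3 -c "
from h import *
look()
a=cv2.resize(grab_frame('top')['pixels'][130:250,110:280],None,fx=4,fy=4);cv2.imwrite('pics/d.png',a)
a=grab_frame('side')['pixels'];cv2.imwrite('pics/e.png',a)"
```

```text
top handle 172 [-0.0461  0.0017  0.288 ] [-0.05  -0.033  0.282] [-0.04   0.034  0.291]
top grip 131 [0.039  0.154  0.1634] [0.034 0.131 0.159] [0.046 0.177 0.167]
top fork 196 [0.0412 0.0929 0.1732] [0.021 0.08  0.153] [0.071 0.103 0.185]
top lid slope angle 0.8942680256510452 1576
side handle 80 [-0.0476  0.0099  0.2862] [-0.05  -0.033  0.253] [-0.021  0.035  0.291]
side grip 35 [0.0378 0.1513 0.1635] [0.035 0.129 0.158] [0.043 0.174 0.167]
side fork 37 [0.0271 0.0898 0.1684] [0.022 0.079 0.16 ] [0.036 0.101 0.174]
side lid slope angle 0.9240234978842049 351
```

View pics/d.png

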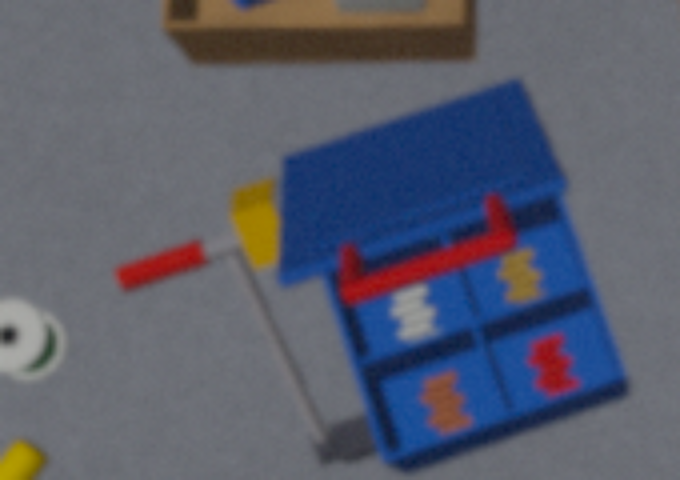

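View pics/e.png

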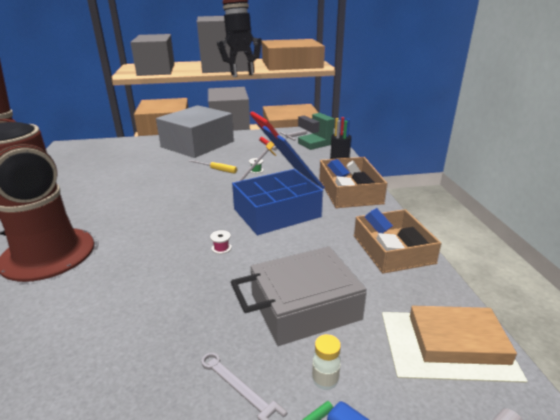

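The top view shows the rod end in the yellow fork at (245,245) with the gripper clear. The side view shows the lid fully open and the grey case shut. Handing in.

```bash
python3 -c "
from plant import *
print(job_done())"
```

```text
the job is handed in; nothing more can be done
None
```

I opened the blue lid to its stop at about 0.92 rad and swung the prop rod up to its stop (about 0.71 rad), with the rod end in the yellow fork. I then let go and backed the arm clear. The grey case stayed shut. The job was handed in at about 16 s; no verdict came back.

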